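# Pack the oven test kit into its fitted case and shut the lid

## Task

Pack up the microwave test kit on the shop bench: put the leakage meter and the infrared thermometer, in either order, into their matching cutouts in the case insert and press each one fully home against its side springs. Only when both are home, shut the case lid completely. Leave the mug, the jar and the screwdriver where they are.

Things in the scene. Friction and masses are not known exactly. Their poses are not given: they have to be found in the camera images.
- case: Blue-grey case fixed to the bench, 180 (x) x 205 (y) x 50 mm high without lid. Origin: centre of its underside; z up, x along the hinge, +y to the hinge side. 5 mm walls up to z = 50 mm; inside, a rigid grey insert, top at z = 30 mm, with two cutouts, yellow floors at z = 10 mm, 1.5 mm play all round the item. An item standing over 6 mm short of home blocks the lid.
- meter_bed (a point): Point on the floor of the meter's cutout (case frame -12, -47.5, 10 mm) where the meter's origin lies when home, axes parallel to this point's (= the case's). White sprung wedges in both long walls beside this point stop a laid-in meter 11 to 14 mm above the floor; pushing it home with 8 to 15 N near here, friction holds it.
- thermo_bed (a point): Point on the floor of the L-shaped cutout (case frame 0, 19.5, 10 mm) where the thermometer's origin lies when home, axes parallel to this point's (= the case's); the leg of the L points to +y. Sprung wedges like the meter's, 6 mm to -x of this point: it stops 11 to 14 mm high, push home with 8 to 15 N near there.
- meter: Leakage meter, loose, display up, about 140 g. Mint-green body 84 x 40 x 34 mm high (x -55 to +29, y -20 to +20 mm), grey-green display, red button; cream probe neck 50 x 18 x 24 mm high towards +x (x 29 to 79 mm). Origin on its underside, near the balance point, z up. Home, its top is 14 mm above the insert: grip the upper 10 to 13 mm across the 40 mm width.
- thermo: Pistol-shaped thermometer, loose, on its side, about 150 g. Wine-red barrel 110 x 34 x 34 mm high (x -55 to 55, y -17 to 17 mm), lens at +x; black handle (x -55 to -25, out to y = +65 mm, 28 mm high). Origin: centre of the barrel's underside, z up; balance point x -8, y +8. Home, its top is 14 mm above the insert: grip the barrel's upper 10 to 13 mm across y at x = +10.
- lid (a joint): Lid angle in rad: 0 shut, 1.6 to 1.9 at the start (standing open, upright or leaning a little outwards). Stiff friction hinge, about 0.3 N m: the lid stays wherever it is left, and its weight helps when closing.
- lid_hinge (a point): Middle of the hinge line, along case x, at case frame 0, 102.5, 50.5 mm. The lid is a flat plate 180 x 205 x 8 mm: in its own frame (this point's axes, parallel to the case's when shut) it reaches from the hinge to y = -205 mm, z 0 to 8 mm; +z is its outer face, the one to push on. It opens by lifting the -y edge.
- lid_edge (a point): Middle of the lid's free edge, on its outer face, about 205 mm from the hinge line.
- mug: Bystander: blue ceramic mug, radius 38 mm, 88 mm high, origin under its centre. Leave alone.
- jar: Bystander: glass jar with green cap, radius 28 mm, 75 mm high, origin under its centre. Leave alone.
- screwdriver: Bystander: screwdriver with green handle, 190 mm long, lying flat. Leave alone.
There are look-alikes about, which are no part of the job. Of the things that look like the thermo, take the one that is farthest to the robot's left at the start.

How it is judged:
By the outcome, as a careful person would: the job done as asked, in the order asked, and still so for the second after the job is handed in, with the robot touching nothing.
It also fails if it takes over 72 s, if anything falls off the work surface, if the arm or the gripper's body presses on something with over 40 N, if the wrist force passes 120 N, or if a joint passes its speed limit or range.

## Robot

A 6-joint arm with a two-finger parallel gripper is mounted at the origin on the work surface. World frame = base frame: x ahead of the robot, y to its left, z up, the work surface at z = 0. Lengths are in m, angles in degrees, forces in N, time in s.
With the tool pointing down it reaches from about 0.275 to 0.725 m from the base axis. Payload 5.6 kg.
Tool frame: the origin (TCP) lies at the very end of the fingers, on their centre line; the grasp point (between the pads) lies 19 mm behind it (robot.grip_point_offset is the distance from the TCP to the grasp point, in m); z points along the fingers, y is the direction in which the jaws open and shut (so a half turn about z gives the same grasp; the last joint's range is limited). The gripper opens to 85 mm and grips with 20 to 120 N. Pads are 22 mm wide; open, the fingers measure 114 mm over their backs; the gripper's body (76 mm by 85 mm) begins 54 mm behind the grasp point. The pads swing forward as they close: fully open they stand 13 mm farther back than shut.
Start: joints at [86.035, 14.616, 6.199, 0, -81.583, -16.306], TCP at [0.191, 0.516, 0.231] pointing down, gripper open.
Joint ranges: [-168.99, 168.99], [-69.2, 112.95], [-62.41, 85.93], [-164.36, 98.24], [-168.68, -3.75], [-174.98, 174.98]. Speed limits (degrees/s): [147.25, 147.25, 180, 180, 180, 180].

## Interface

Orientations are given as a 3x3 rotation matrix whose columns are the frame's x, y, z axes.
In Python, from bench import robot gives the robot as it stands.
- The arm moves only by the tool jog_arm, never from a script. Its argument "steps" is a list of rows, each a list of 7 numbers: the shift along the tool's x, y, z as a fraction of full scale, then the turn, a rotation vector about the tool's x, y, z as a fraction of full scale, then the closure in counts, from 0 (fully open) to 255 (shut). A call has 1 to 20 rows; each row is the pose to reach, as a shift and turn from the pose measured when the call began, along the tool's axes at that moment, turning the shorter way round; what a row does not reach only later rows make up. Full scale, the value 1, is 0.3 m for a shift and pi rad for a turn. A row lasts 1/8 s, in which the tool goes at most 62.5 mm and 10.7 degrees, less where a joint would pass 70% of its speed; a pose out of reach is approached as far as the arm can. A call with a number of a shift or a turn outside -1 to 1 is refused whole. A call with a gripper value outside its range is refused whole. The fingers move at their own pace and stop on an object; "squeeze" is the grip in N (left out, the last holds). Time passes only in rows, so rows that repeat a pose let the fingers close. It gives the time, the measured TCP pose, the force and the opening at its end, in the units of the state.
- robot.observe(): the state, without advancing time (a new reading comes with each control period).
- robot.camera(name): name is "scene" or "top" or "wrist"; returns the picture (420x560x3 uint8, red, green, blue); there is no depth.
- robot.calibration(name): a dict with "camera_matrix" (3x3 intrinsics, pixels), "cam_to_world" (4x4, takes a point from camera to world coordinates); the wrist camera has in their place "hand_eye" (4x4, takes a point from camera to tool coordinates, whose origin is the TCP and whose axes are the flange's). Camera axes: x right, y down, z forward; pixel columns grow to the right and rows downward; lengths in m; the calibration is good to about 2 mm. The wrist camera is an equidistant fisheye: a pixel r from the principal point sees the ray r / f radians off the axis. A picture is of the moment at which its call begins: read the wrist's pose just before it. calibration takes no time and is no camera call.
- robot.finish_job(): hands the job in, once; it reports no verdict.
Trained networks look in the newest picture that a camera, given by its name, has taken for a name from the list of things; names that differ only in an ending like _2 or _b are one class to them, and where a whole thing is asked for, a point or a joint stands for the part that bears it (a point fixed in the world has none). Each returns a list of dicts, best first, with "p" (0 to 1); they miss things now and then, are a little off and sometimes report something else, mostly with a low value. They report only what shows in the picture. A call takes as long as a camera call. They do not tell look-alikes from the thing itself.
- robot.trace(name, camera): "mask" (420x560 bool, what is visible of it).
- robot.tip_of(name, camera): "location" ([x, y, z] in m, in the coordinates of the camera as it stood for that picture, good to about 4 mm: a listed point, or the origin of a listed thing).
The state is a dict: "time_s": time; "joint_positions": joint angles; "dq": joint speeds; "joint_torque": joint torques, N m; "eef_pos": TCP position; "orientation": TCP orientation; "force": force on the tool from outside, world axes, zero at the start; "moment": the same for the moment, N m; "width": finger opening in m.
Only numpy, scipy, OpenCV 4.12 (cv2) and the standard library are available. Lean on these libraries where they do the work, as an engineer would, in place of code of your own. Each camera call takes 0.05 s, during which the arm holds its last target.

## Working session

There is one attempt and no reset: what is moved stays moved. The work goes in short steps, Python scripts to look and compute and a tool call to move; the robot and the scene stay as the last step left them, time stands still between calls to the robot, and variables do not carry over. Pictures are saved under pics/ and viewed, and the job is handed in when it is done.

Besides the shell and the picture viewer there is one more tool, called after "Emit:" as a command line: name --pt "numbers of a row" for each row, then --argument value for the rest. jog_arm: Moves the arm, as the interface text tells. Its arguments: {"type":"object","properties":{"steps":{"type":"array","items":{"type":"array","items":{"type":"number"}}},"squeeze":{"type":"number"}},"required":["steps"]}

```bash
ls; mkdir -p pics
python3 - <<'E'
from bench import robot
import cv2
print(robot.observe())
for n in ("scene","top","wrist"):
    im=robot.camera(n); cv2.imwrite(f"pics/{n}0.png",im[:,:,::-1])
    c=robot.calibration(n); print(n,c)
E
```

```text
pics
{'time_s': 0.0, 'joint_positions': array([ 8.60353643e+01,  1.46530946e+01,  6.13115849e+00, -2.88651885e-02,
       -8.15855137e+01, -1.63076911e+01]), 'dq': array([-0.04885092, -0.01674719, -0.00894265, -0.0838499 , -0.07883152,
        0.02469151]), 'joint_torque': array([-2.95999871e-04, -3.86628950e+01,  2.37940013e+01,  5.36491826e+00,
       -6.15620491e-03,  1.34474303e-05]), 'eef_pos': array([0.19031554, 0.51547869, 0.2303943 ]), 'orientation': array([[ 9.38030699e-01, -3.46551606e-01, -6.26838741e-04],
       [-3.46552169e-01, -9.38028902e-01, -1.83638834e-03],
       [ 4.84104712e-05,  1.93982096e-03, -9.99998117e-01]]), 'force': array([-0.10243439,  0.35549578, -0.55022397]), 'moment': array([0.00130107, 0.02536644, 0.01122486]), 'width': 0.08546740733542645}
scene {'camera_matrix': array([[438.72362576,   0.        , 276.85028921],
       [  0.        , 438.72362576, 209.34221229],
       [  0.        ,   0.        ,   1.        ]]), 'cam_to_world': array([[ 0.63436728,  0.49625839, -0.59271053,  1.12707977],
       [ 0.77294675, -0.395823  ,  0.49586033, -0.7333765
[... 399 characters left out ...]
26,  0.01774545,  0.00354399, -0.219464  ],
       [-0.00561119, -0.11783452, -0.99301739,  1.41581173],
       [ 0.        ,  0.        ,  0.        ,  1.        ]])}
wrist {'camera_matrix': array([[325.1922621 ,   0.        , 278.86569655],
       [  0.        , 325.1922621 , 213.43295127],
       [  0.        ,   0.        ,   1.        ]]), 'hand_eye': array([[-9.94636345e-04, -9.61150943e-01, -2.76021512e-01,
         7.03836028e-02],
       [ 9.99999271e-01, -1.14498236e-03,  3.83539864e-04,
        -5.23087773e-04],
       [-6.84679464e-04, -2.76020929e-01,  9.61151381e-01,
        -1.43439092e-01],
       [ 0.00000000e+00,  0.00000000e+00,  0.00000000e+00,
         1.00000000e+00]])}
```

View pics/scene0.png

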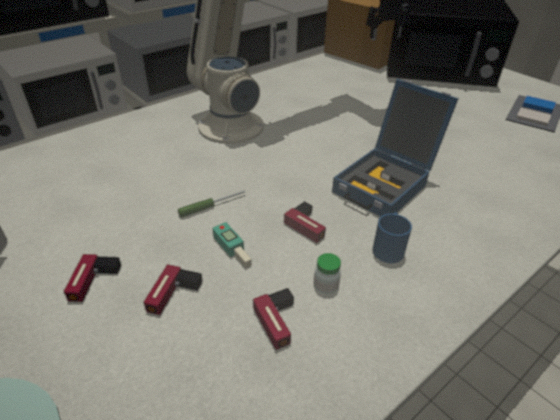

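View pics/top0.png

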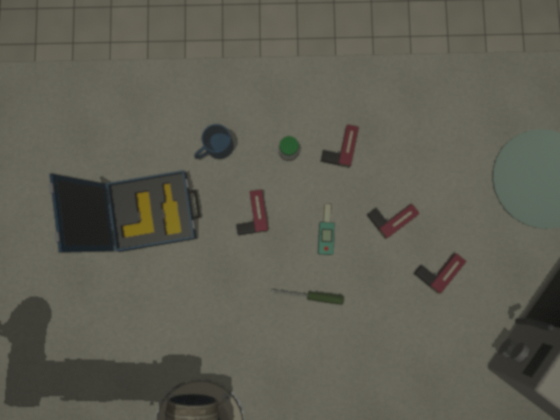

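View pics/wrist0.png

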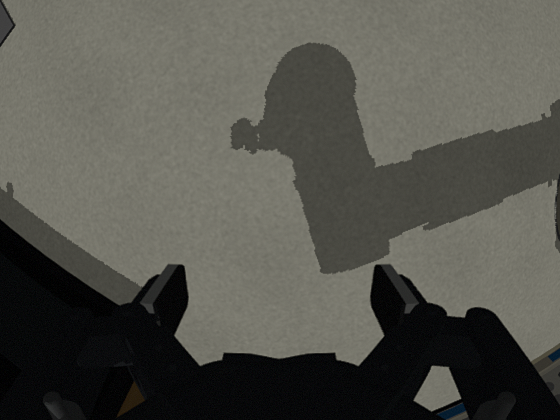

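```bash
cat > h.py <<'E'
import numpy as np, cv2
from bench import robot
from scipy.spatial.transform import Rotation as R
from scipy.optimize import minimize
def cam(n,save=None):
    s=robot.observe()
    im=robot.camera(n)
    c=robot.calibration(n)
    K=c["camera_matrix"]
    if n=="wrist":
        T=np.eye(4);T[:3,:3]=s["orientation"];T[:3,3]=s["eef_pos"]
        C=T@c["hand_eye"]
    else: C=c["cam_to_world"]
    if save: cv2.imwrite(f"pics/{save}.png",im[:,:,::-1])
    return im,K,C,n
def proj(P,K,C,n):
    P=np.atleast_2d(P); p=(P-C[:3,3])@C[:3,:3]
    if n=="wrist":
        r=np.hypot(p[:,0],p[:,1]); th=np.arctan2(r,p[:,2]); k=th/np.maximum(r,1e-12)
        u=p[:,:2]*k[:,None]
    else: u=p[:,:2]/p[:,2:]
    return u*[K[0,0],K[1,1]]+[K[0,2],K[1,2]]
def ray(px,K,C,n):
    u=(np.atleast_2d(px)-[K[0,2],K[1,2]])/[K[0,0],K[1,1]]
    if n=="wrist":
        th=np.linalg.norm(u,axis=1); k=np.sin(th)/np.maximum(th,1e-12)
        d=np.c_[u*k[:,None],np.cos(th)]
    else: d=np.c_[u,np.ones(len(u))]
    return d@C[:3,:3].T
def onplane(px,z,K,C,n):
    d=ray(px,K,C,n); o=C[:3,3]; return o+d*((z-o[2])/d[:,2])[:,None]
def box(x0,x1,y0,y1,z0,z1): return np.array([[x,y,z] for x in(x0,x1) for y in(y0,y1) for z in(z0,z1)])/1000.
PARTS={"meter":[box(-55,29,-20,20,0,34),box(29,79,-9,9,0,24)],
"thermo":[box(-55,55,-17,17,0,34),box(-55,-25,17,65,0,28)]}
def place(P,x,y,yaw,z=0):
    c,s=np.cos(yaw),np.sin(yaw)
    return P@np.array([[c,s,0],[-s,c,0],[0,0,1]])+[x,y,z]
def sil(name,pose,v,S=4,z=0):
    m=np.zeros((420*S,560*S),np.uint8)
    for P in PARTS[name]:
        q=proj(place(P,*pose,z),*v[1:])
        h=cv2.convexHull(((q+0.5)*S).astype(np.float32)).astype(np.int32)
        cv2.fillConvexPoly(m,h,1)
    return m
def fit(name,mask,v,p0,z=0,S=4):
    M=cv2.resize(mask.astype(np.uint8),None,fx=S,fy=S,interpolation=cv2.INTER_NEAREST)
    def cost(q):
        s=sil(name,(q[0]/100,q[1]/100,q[2]/10),v,S,z)
        return 1-(s&M).sum()/max((s|M).sum(),1)
    b=None
    for sh in [(0,0,0),(.5,0,0),(-.5,.5,0),(0,-.5,1)]:
        q0=np.array([p0[0]*100,p0[1]*100,p0[2]*10])+sh
        r=minimize(cost,q0,method="Nelder-Mead",options=dict(initial_simplex=q0+np.array([[0,0,0],[1,0,0],[0,1,0],[0,0,1.5]]),xatol=.003,fatol=1e-5,maxiter=300))
        if b is None or r.fun<b.fun:b=r
    return (b.x[0]/100,b.x[1]/100,b.x[2]/10),1-b.fun
def rows(targets):
    """targets list of (pos, Rot 3x3) world -> print jog numbers from present pose"""
    s=robot.observe(); A=s["orientation"]; p=s["eef_pos"]
    for t,Q in targets:
        d=A.T@(np.array(t)-p)/0.3
        rv=R.from_matrix(A.T@Q).as_rotvec()/np.pi
        print(np.round(d,4).tolist(),np.round(rv,4).tolist())
def down(psi):
    """tool down, jaw (tool y) axis along world angle psi (rad); tool x at psi+90deg -> z down"""
    y=np.array([np.cos(psi),np.sin(psi),0]); z=np.array([0,0,-1.]); x=np.cross(y,z); return np.c_[x,y,z]
E
python3 - <<'E'
from h import *
v=cam("top"); 
for n in ("meter","thermo","case","lid_hinge","lid_edge","meter_bed","thermo_bed"):
    r=robot.tip_of(n,"top")
    for k in r[:6]: 
        w=v[2][:3,:3]@np.array(k["location"])+v[2][:3,3]; print(n,round(k["p"],2),w.round(4),proj(w,*v[1:]).round(0))
for n in ("meter","thermo"):
    for k in robot.trace(n,"top")[:6]:
        m=k["mask"]; ys,xs=np.where(m); print(n,k["p"],m.sum(),xs.mean(),ys.mean())
        if n=="thermo" and xs.mean()>300: continue
        w=onplane([[xs.mean(),ys.mean()]],.02,*v[1:])[0]
        print(w, fit(n,m,v,(w[0],w[1],0)))
E
```

```text
meter 0.69 [ 0.4791 -0.3369  0.005 ] [[326. 234.]]
thermo 0.73 [ 0.5096 -0.5274  0.0013] [[397. 221.]]
thermo 0.71 [ 0.3686 -0.6442  0.0024] [[444. 274.]]
thermo 0.62 [ 0.542  -0.1596  0.0021] [[259. 212.]]
thermo 0.57 [ 0.713  -0.401  -0.0013] [[347. 148.]]
case 0.76 [0.5441 0.1199 0.0026] [[154. 213.]]
lid_hinge 0.82 [0.532  0.2197 0.0505] [[111. 216.]]
lid_edge 0.61 [0.521  0.2839 0.2485] [[ 54. 213.]]
meter_bed 0.94 [0.538  0.0786 0.0123] [[169. 214.]]
meter_bed 0.59 [0.535  0.2213 0.0548] [[110. 215.]]
thermo_bed 0.93 [0.5465 0.1423 0.0111] [[145. 212.]]
meter 0.85 607 325.88962108731465 232.67051070840196
[ 0.48153523 -0.33574297  0.02      ] ((np.float64(0.48133143240900206), np.float64(-0.33610667519954385), np.float64(-0.07990953982299467)), np.float64(0.887494273934952))
thermo 0.86 860 254.5732558139535 215.66976744186047
[ 0.52971635 -0.14902906  0.02      ] ((np.float64(0.5432169871763781), np.float64(-0.15997912887878127), np.float64(0.12034671245225073)), np.float64(0.9151467654602451))
thermo 0.71 840 392.26666666666665 219.60357142857143
thermo 0.63 947 440.87539598732843 273.2998944033791
thermo 0.61 821 343.047503045067 148.38002436053594
```

Run:
```python
from h import *
Q=down(0.12-np.pi/2)
rows([((.37,.15,.33),down(-1.8)),((.543,-.16,.20),Q)])
```

```text
[0.9838, 0.937, -0.3291] [-0.0, 0.0, -0.0397]
[1.8828, 1.7065, 0.1043] [-0.0, 0.0, -0.1508]
```

Emit:
jog_arm --pt "0.98 0.94 -0.33 0 0 -0.04 0" --pt "0.98 0.94 -0.33 0 0 -0.04 0" --pt "0.98 0.94 -0.33 0 0 -0.04 0" --pt "0.98 0.94 -0.33 0 0 -0.04 0" --pt "0.98 0.94 -0.33 0 0 -0.04 0" --pt "0.98 0.94 -0.33 0 0 -0.04 0" --pt "0.98 0.94 -0.33 0 0 -0.04 0" --pt "0.98 0.94 -0.33 0 0 -0.04 0"

```text
time_s: 1.65
eef_pos: [0.3696, 0.1476, 0.3314]
orientation: [[0.973, -0.23, 0.002], [-0.23, -0.973, 0.001], [0.002, -0.002, -1.0]]
force: [-0.4, -0.4, -0.5]
width: 0.0857
```

Run:
```python
from h import *
Q=down(0.12-np.pi/2)
s=robot.observe(); print(s["time_s"],s["eef_pos"],s["joint_positions"].round(1))
rows([((.543,-.16,.20),Q)])
```

```text
1.65 [0.36963486 0.14757927 0.33142619] [ 44.6  -3.8  -0.1   0.  -93.5  32.1]
[0.7978, 0.8652, 0.438] [-0.0004, -0.0007, -0.1122]
```

Emit:
jog_arm --pt "0.8 0.865 0.44 0 0 -0.112 0" --pt "0.8 0.865 0.44 0 0 -0.112 0" --pt "0.8 0.865 0.44 0 0 -0.112 0" --pt "0.8 0.865 0.44 0 0 -0.112 0" --pt "0.8 0.865 0.44 0 0 -0.112 0" --pt "0.8 0.865 0.44 0 0 -0.112 0" --pt "0.8 0.865 0.44 0 0 -0.112 0" --pt "0.8 0.865 0.44 0 0 -0.112 0" --pt "0.8 0.865 0.44 0 0 -0.112 0"

```text
time_s: 2.78
eef_pos: [0.5437, -0.1592, 0.1994]
orientation: [[0.993, 0.12, 0.002], [0.12, -0.993, 0.001], [0.002, -0.001, -1.0]]
force: [0.2, 0.2, 0.4]
width: 0.085
```

Run:
```python
from h import *
v=cam("wrist","w1")
r=robot.trace("thermo","wrist"); print([(k["p"],k["mask"].sum()) for k in r])
m=r[0]["mask"]; p,i=fit("thermo",m,v,(.543,-.16,.12)); print(p,i)
t=robot.tip_of("thermo","wrist"); 
for k in t: print(k["p"],(v[2][:3,:3]@np.array(k["location"])+v[2][:3,3]).round(4))
im=v[0][:,:,::-1].copy()
c,_=cv2.findContours(sil("thermo",p,v,1),0,1); cv2.drawContours(im,c,-1,(0,255,255),1)
c,_=cv2.findContours(m.astype(np.uint8),0,1); cv2.drawContours(im,c,-1,(255,0,255),1)
cv2.imwrite("pics/w1o.png",im)
```

```text
[(0.76, np.int64(2690)), (0.75, np.int64(5305)), (0.63, np.int64(4260)), (0.59, np.int64(1324))]
(np.float64(0.543), np.float64(-0.16), np.float64(0.12)) 0.0
0.94 [ 7.184e-01 -3.975e-01  1.000e-04]
0.79 [ 0.5502 -0.1584  0.002 ]
0.56 [ 3.712e-01 -6.432e-01 -5.000e-04]
0.41 [0.5454 0.0718 0.0124]
```

View pics/w1o.png

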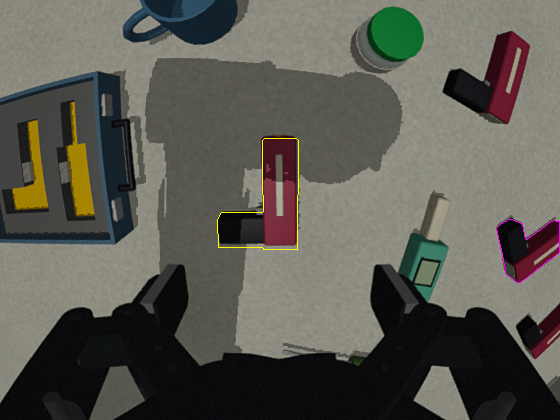

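The wide wrist view shows the chosen thermometer at (270,195), and look-alikes at (490,80), (535,250) and (545,325). It also shows the meter at (428,250) and the case at the left. The look-alikes all lie farther right, so the one at (270,195) is the target. Next I'll fit its pose more closely.

Run:
```python
from h import *
v=cam("wrist"); im=v[0][:,:,::-1].copy()
for n,g,c0 in (("thermo",(.543,-.16,.12),(270,195)),("meter",(.481,-.336,-.08),(428,250))):
    for k in robot.trace(n,"wrist"):
        m=k["mask"]; ys,xs=np.where(m)
        if abs(xs.mean()-c0[0])>30 or abs(ys.mean()-c0[1])>40: continue
        p,i=fit(n,m,v,g); print(n,np.round(p,4),i)
        c,_=cv2.findContours(sil(n,p,v,1),0,1); cv2.drawContours(im,c,-1,(0,255,255),1)
for n in("meter_bed","thermo_bed","case","lid_hinge","meter","lid_edge"):
    for k in robot.tip_of(n,"wrist")[:2]: print(n,k["p"],(v[2][:3,:3]@np.array(k["location"])+v[2][:3,3]).round(4))
cv2.imwrite("pics/w1p.png",cv2.resize(im[100:300,180:480],None,fx=2.5,fy=2.5))
```

```text
thermo [ 0.5467 -0.1586  0.1311] 0.963818946213956
meter [ 0.4829 -0.3364 -0.0599] 0.7286740915878547
meter_bed 0.6 [0.5445 0.0732 0.0147]
thermo_bed 0.55 [0.5474 0.1417 0.01  ]
case 0.63 [0.549  0.1211 0.0012]
meter 0.96 [ 0.481  -0.3326  0.0019]
lid_edge 0.55 [ 0.5473 -0.1584  0.0016]
```

View pics/w1p.png

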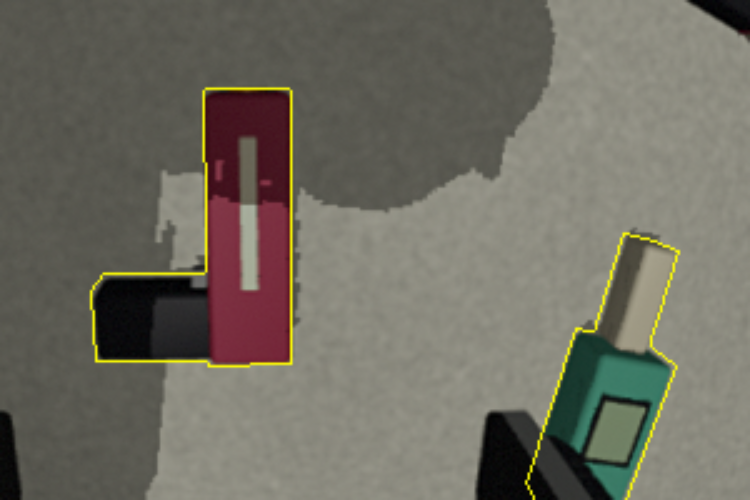

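Run:
```python
from h import *
Q=down(0.131-np.pi/2)
rows([((.5566,-.1573,.06),Q),((.5566,-.1573,.021),Q)])
```

```text
[0.0431, -0.0036, 0.4649] [-0.0003, -0.0007, -0.0037]
[0.0428, -0.0035, 0.5949] [-0.0003, -0.0007, -0.0037]
```

Emit:
jog_arm --pt "0.043 -0.0036 0.465 0 -0.0007 -0.0037 0" --pt "0.043 -0.0036 0.465 0 -0.0007 -0.0037 0" --pt "0.043 -0.0036 0.465 0 -0.0007 -0.0037 0" --pt "0.043 -0.0036 0.53 0 -0.0007 -0.0037 0" --pt "0.043 -0.0036 0.595 0 -0.0007 -0.0037 0" --pt "0.043 -0.0036 0.595 0 -0.0007 -0.0037 0" --pt "0.043 -0.0036 0.595 0 -0.0007 -0.0037 255" --pt "0.043 -0.0036 0.595 0 -0.0007 -0.0037 255" --pt "0.043 -0.0036 0.595 0 -0.0007 -0.0037 255" --pt "0.043 -0.0036 0.595 0 -0.0007 -0.0037 255" --pt "0.043 -0.0036 0.595 0 -0.0007 -0.0037 255" --pt "0.043 -0.0036 0.595 0 -0.0007 -0.0037 255" --squeeze 50

```text
time_s: 4.88
eef_pos: [0.5575, -0.1574, 0.0221]
orientation: [[0.991, 0.131, 0.002], [0.131, -0.991, 0.0], [0.002, -0.0, -1.0]]
force: [-0.5, 0.3, 6.9]
width: 0.0324
```

Run:
```python
from h import *
v=cam("wrist","w2")
s=robot.observe(); print(s["time_s"],s["width"],s["eef_pos"],s["force"])
rows([((.5566,-.1573,.16),down(0.131-np.pi/2))])
```

```text
4.925 0.03262569200495681 [ 0.55746321 -0.15739313  0.02209928] [-0.94663525  1.17914043  6.36702145]
[-0.0019, -0.0008, -0.4597] [-0.0001, -0.0006, 0.0001]
```

View pics/w2.png

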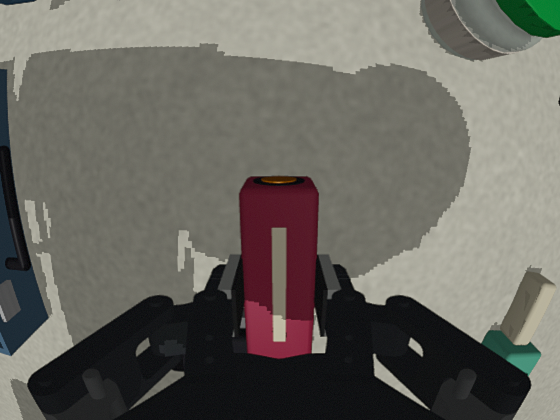

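Run:
```python
from h import *
rows([((.5566,-.1573,.15),down(0.131-np.pi/2)),((.50,.03,.27),down(0.12-np.pi/2))])
```

```text
[-0.002, -0.0008, -0.4263] [-0.0001, -0.0006, 0.0001]
[-0.1066, -0.6445, -0.8264] [-0.0001, -0.0006, 0.0036]
```

Emit:
jog_arm --pt "0 0 -0.2 0 0 0 255" --pt "0 0 -0.42 0 0 0 255" --pt "-0.107 -0.645 -0.825 0 0 0.0036 255" --pt "-0.107 -0.645 -0.825 0 0 0.0036 255" --pt "-0.107 -0.645 -0.825 0 0 0.0036 255" --pt "-0.107 -0.645 -0.825 0 0 0.0036 255" --pt "-0.107 -0.645 -0.825 0 0 0.0036 255" --pt "-0.107 -0.645 -0.825 0 0 0.0036 255"

```text
time_s: 5.92
eef_pos: [0.4993, 0.0301, 0.2687]
orientation: [[0.993, 0.12, 0.0], [0.12, -0.993, 0.0], [0.0, -0.0, -1.0]]
force: [-0.2, -0.5, -1.6]
width: 0.0327
```

Run:
```python
from h import *
v=cam("wrist","w3")
s=robot.observe(); print(s["time_s"],s["width"],s["eef_pos"],s["force"])
for n in("meter_bed","thermo_bed","case","lid_hinge","lid_edge"):
    for k in robot.tip_of(n,"wrist")[:2]: print(n,k["p"],(v[2][:3,:3]@np.array(k["location"])+v[2][:3,3]).round(4))
```

```text
5.975 0.03268418469673214 [0.49935504 0.02957936 0.26836126] [ 0.10770662  0.36154942 -1.42452466]
meter_bed 0.89 [0.5439 0.0722 0.0114]
meter_bed 0.62 [ 0.3278 -0.2786  0.0008]
thermo_bed 0.8 [0.548  0.1395 0.0077]
case 0.71 [0.5507 0.1182 0.0012]
lid_edge 0.73 [ 0.4812 -0.3302  0.0011]
```

View pics/w3.png

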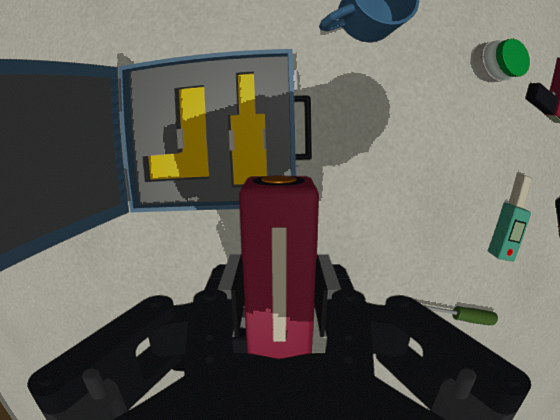

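```bash
cat > cf.py <<'E'
from h import *
def rect(x0,x1,y0,y1,z): return np.array([[x0,y0,z],[x1,y0,z],[x1,y1,z],[x0,y1,z]])/1000.
def cut(which,z):
    if which=="m":
        r=[rect(-56.5,30.5,-21.5,21.5,z),rect(29,80.5,-10.5,10.5,z)]; o=[-.012,-.0475,0]
    else:
        r=[rect(-56.5,56.5,-18.5,18.5,z),rect(-56.5,-23.5,17,66.5,z)]; o=[0,.0195,0]
    return [q+o for q in r]
def floor(pose,v,S,whichs="mt"):
    tot=np.zeros((420*S,560*S),np.uint8)
    for w in whichs:
        ms=[]
        for z in (10,30):
            m=np.zeros((420*S,560*S),np.uint8)
            for P in cut(w,z):
                q=proj(place(P,*pose),*v[1:]); cv2.fillPoly(m,[((q+.5)*S).astype(np.int32)],1)
            ms.append(m)
        tot|=ms[0]&ms[1]
    return tot
def yellow(im):
    h=cv2.cvtColor(im,cv2.COLOR_RGB2HSV); return ((h[:,:,0]>18)&(h[:,:,0]<32)&(h[:,:,1]>150)&(h[:,:,2]>40)).astype(np.uint8)
def fitcase(v,p0,roi=None,S=4,whichs="mt"):
    Y=yellow(v[0])
    if roi is not None:
        r=np.zeros_like(Y); r[roi[1]:roi[3],roi[0]:roi[2]]=1; Y&=r
    else: r=np.ones_like(Y)
    M=cv2.resize(Y,None,fx=S,fy=S,interpolation=0); RR=cv2.resize(r,None,fx=S,fy=S,interpolation=0)
    def cost(q):
        s=floor((q[0]/100,q[1]/100,q[2]/10),v,S,whichs)&RR
        return 1-(s&M).sum()/max((s|M).sum(),1)
    b=None
    for sh in [(0,0,0),(.3,0,.3),(-.3,.3,0),(0,-.3,-.3)]:
        q0=np.array([p0[0]*100,p0[1]*100,p0[2]*10])+sh
        x=minimize(cost,q0,method="Nelder-Mead",options=dict(initial_simplex=q0+np.array([[0,0,0],[.6,0,0],[0,.6,0],[0,0,.8]]),xatol=.003,fatol=1e-5,maxiter=300))
        if b is None or x.fun<b.fun:b=x
    return (b.x[0]/100,b.x[1]/100,b.x[2]/10),1-b.fun
def overlay(v,pose,name,crop=None,sc=1,whichs="mt"):
    im=v[0][:,:,::-1].copy(); 
    if crop: x0,y0,x1,y1=crop
    else: x0,y0,x1,y1=0,0,560,420
    im=cv2.resize(im[y0:y1,x0:x1],None,fx=sc,fy=sc)
    for P,col in [(rect(-90,90,-102.5,102.5,50),(0,0,255)),(rect(-85,85,-97.5,97.5,50),(0,255,0))]+[(q,(255,0,255)) for w in whichs for q in cut(w,30)]:
        P=np.concatenate([np.linspace(P[i],P[(i+1)%4],9) for i in range(4)])
        q=(proj(place(P,*pose),*v[1:])+.5-[x0,y0])*sc
        cv2.polylines(im,[q.astype(np.int32)],True,col,1)
    cv2.imwrite(f"pics/{name}.png",im)
E
python3 - <<'E'
from cf import *
v=cam("wrist"); p,i=fitcase(v,(.549,.12,.12)); print(np.round(p,4),i); overlay(v,p,"w3o",(110,30,330,230),3.5)
for w in "mt": print(w,fitcase(v,p,whichs=w,roi=(215,60,280,190) if w=="m" else (130,60,215,190)))
E
```

```text
[0.5504 0.1229 0.1528] 0.9264539419341022
m ((np.float64(0.5505786021188911), np.float64(0.12267751024006365), np.float64(0.15186090371542862)), np.float64(0.8973899429371897))
t ((np.float64(0.5504331645152446), np.float64(0.12298840471628703), np.float64(0.15469558487007432)), np.float64(0.9610421281524987))
```

View pics/w3o.png

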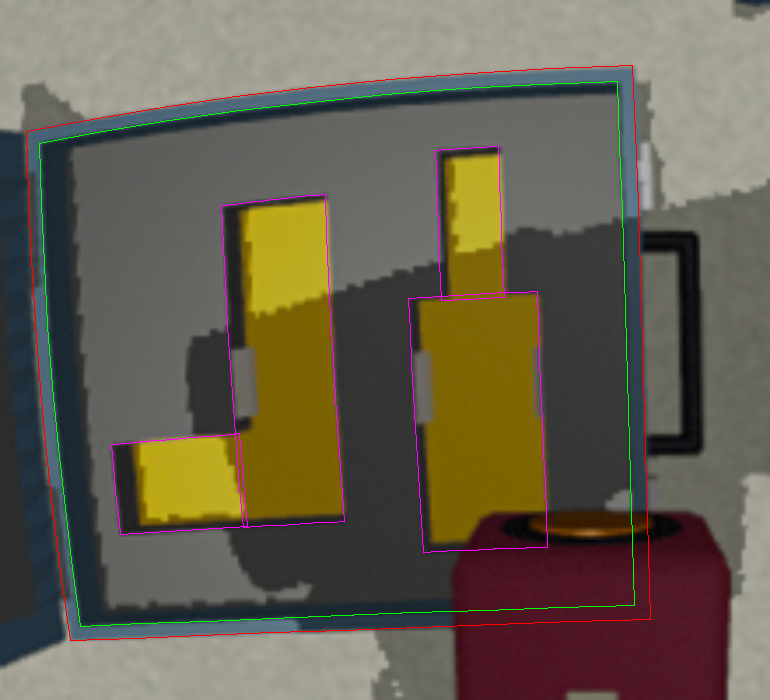

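Run:
```python
from cf import *
v=cam("wrist"); s=robot.observe(); A=s["orientation"];p=s["eef_pos"]
# item frame in tool: item x ~ tool x, item y ~ -tool y, z ~ -tool z ; TCP at item (10.86,0,22.1)
def it(P,dx=0): 
    P=np.atleast_2d(P)/1000.; q=np.c_[P[:,0]-.01086+dx,-P[:,1],-(P[:,2]-.0221)]; return q@A.T+p
im=cv2.resize(v[0][:,:,::-1],None,fx=4,fy=4,interpolation=cv2.INTER_CUBIC)
for z,c in((34,(0,255,255)),(0,(0,255,0))):
  P=[[55,-17,z],[55,17,z]]+[[x,17,z] for x in range(55,-60,-5)]+[[x,-17,z] for x in range(-55,60,5)]
  q=(proj(it(P),*v[1:])+.5)*4; cv2.polylines(im,[q.astype(np.int32)],True,c,1)
  print(z,q[:2]/4)
cv2.imwrite("pics/w4.png",im[640:1200,850:1390])
```

```text
34 [[320.79317008 187.49246337]
 [238.65292864 187.5979611 ]]
0 [[312.56914223 174.46679214]
 [246.62483889 174.54981626]]
```

View pics/w4.png

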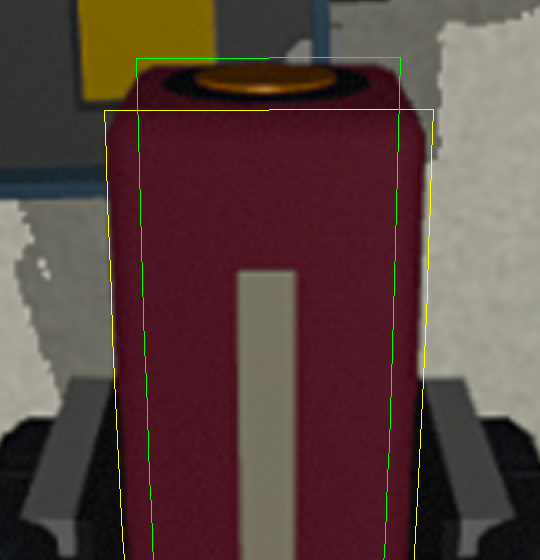

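Run:
```python
from cf import *
c=(.5504,.1229,.1528)
w=place(np.array([[.0109,.0195,0]]),*c)[0]; print(w)
Q=down(.153-np.pi/2)
rows([((w[0],w[1],.11),Q),((w[0],w[1],.082),Q)])
```

```text
[0.55820498 0.14383185 0.        ]
[0.2377, -0.3547, 0.5312] [-0.0, -0.0004, -0.0108]
[0.2375, -0.3547, 0.6245] [-0.0, -0.0004, -0.0108]
```

Emit:
jog_arm --pt "0.2377 -0.3547 0.15 0 -0.0004 -0.0108 255" --pt "0.2377 -0.3547 0.53 0 -0.0004 -0.0108 255" --pt "0.2377 -0.3547 0.53 0 -0.0004 -0.0108 255" --pt "0.2377 -0.3547 0.53 0 -0.0004 -0.0108 255" --pt "0.2377 -0.3547 0.53 0 -0.0004 -0.0108 255" --pt "0.2377 -0.3547 0.6245 0 -0.0004 -0.0108 255" --pt "0.2377 -0.3547 0.6245 0 -0.0004 -0.0108 255" --pt "0.2377 -0.3547 0.6245 0 -0.0004 -0.0108 255"

```text
time_s: 7.32
eef_pos: [0.5592, 0.1437, 0.084]
orientation: [[0.988, 0.152, 0.003], [0.152, -0.988, 0.001], [0.003, -0.0, -1.0]]
force: [0.4, -0.1, -1.7]
width: 0.0324
```

Run:
```python
from cf import *
s=robot.observe(); print(s["time_s"],s["eef_pos"],s["force"],s["width"])
v=cam("wrist","w5"); overlay(v,(.5504,.1229,.1528),"w5o")
```

```text
7.325 [0.55924987 0.14367186 0.0840251 ] [ 0.40834359 -0.0531072  -1.7113353 ] 0.03240896878749166
```

View pics/w5o.png

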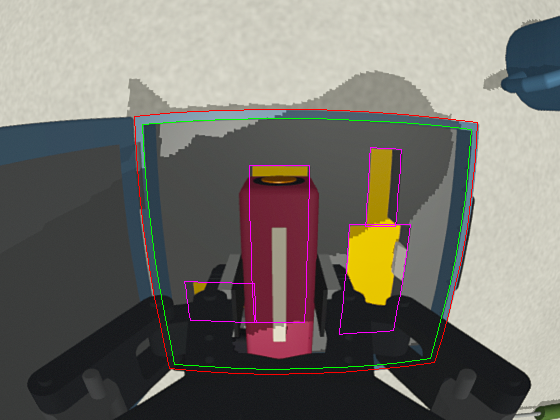

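Run:
```python
from cf import *
v=cam("wrist"); s=robot.observe(); print(s["eef_pos"])
p,i=fitcase(v,(.5504,.1229,.1528),roi=(335,140,410,270),whichs="m"); print(np.round(p,4),i)
overlay(v,p,"w5p",(130,100,480,300),2.2)
c=(.5504,.1229,.1528)
w=place(np.array([[.0109,.0195,0]]),*c)[0]
Q=down(.153-np.pi/2)
rows([((w[0],w[1],z),Q) for z in (.06,.05,.045,.04)])
```

```text
[0.55924564 0.14395711 0.08391054]
[0.55   0.1221 0.1439] 0.9499614583504173
[-0.0037, -0.0001, 0.0797] [-0.0002, -0.001, 0.0]
[-0.0038, -0.0, 0.113] [-0.0002, -0.001, 0.0]
[-0.0039, -0.0, 0.1297] [-0.0002, -0.001, 0.0]
[-0.0039, -0.0, 0.1464] [-0.0002, -0.001, 0.0]
```

View pics/w5p.png

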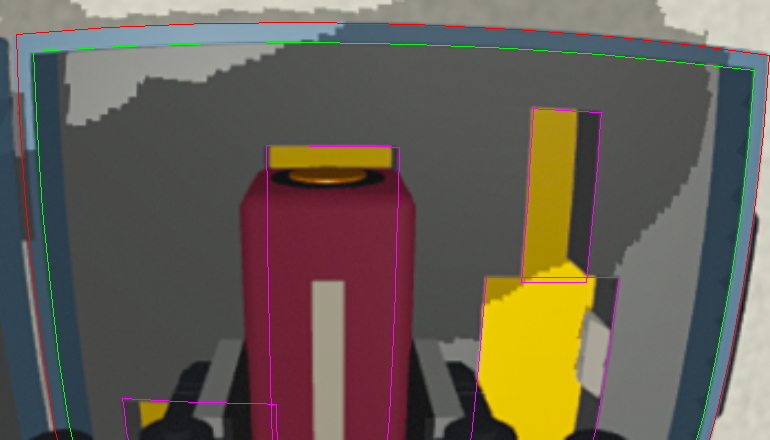

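Run:
```python
from cf import *
im=cv2.imread("pics/w5.png")
cv2.imwrite("pics/w5z.png",cv2.resize(im[155:215,230:330],None,fx=8,fy=8,interpolation=cv2.INTER_CUBIC))
print(im[169:173:2,244:316].astype(int)[:,:,2])
```

```text
[[ 76  77  77  79  78  72  57  58 130 173 170 169 169 169 169 170 169 169
  169 169 169 169 168 168 169 168 168 169 169 169 170 169 169 170 170 169
  170 169 169 169 170 170 170 170 170 170 170 171 171 170 171 171 171 171
  170 171 170 170 171 171 172 173 175 133  64  46  71  83  82  85  82  81]
 [ 77  77  76  77  77  73  54  57 133 172 170 168 168 168 169 169 169 170
  169 168 168 169 169 169 168 169 168 169 169 168 168 169 169 169 170 170
  170 170 169 170 170 170 169 169 170 169 169 170 170 170 171 171 170 171
  170 171 170 171 170 170 171 173 177 133  67  47  73  84  82  83  82  82]]
```

View pics/w5z.png

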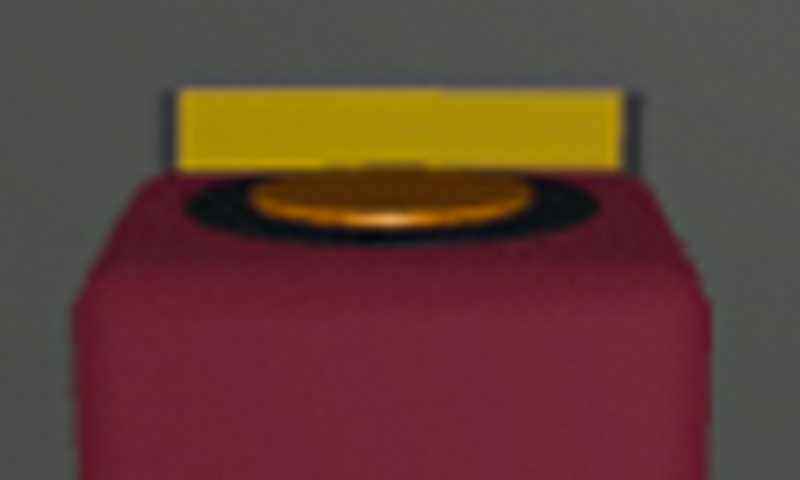

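Emit:
jog_arm --pt "-0.0025 0.0013 0.04 0 -0.001 0 255" --pt "-0.0025 0.0013 0.08 0 -0.001 0 255" --pt "-0.0025 0.0013 0.1 0 -0.001 0 255" --pt "-0.0025 0.0013 0.115 0 -0.001 0 255" --pt "-0.0025 0.0013 0.125 0 -0.001 0 255"

```text
time_s: 8.05
eef_pos: [0.5587, 0.1435, 0.0461]
orientation: [[0.988, 0.153, -0.0], [0.153, -0.988, 0.0], [-0.0, -0.0, -1.0]]
force: [0.1, 0.2, -1.7]
width: 0.0326
```

Run:
```python
from cf import *
s=robot.observe(); print(s["time_s"],s["eef_pos"],s["force"],s["moment"],s["width"])
v=cam("wrist","w6")
```

```text
8.05 [0.55868254 0.14349434 0.04609728] [ 0.13591088  0.19295098 -1.74151337] [-0.0966824  -0.04263017 -0.01183378] 0.03256633689261786
```

View pics/w6.png

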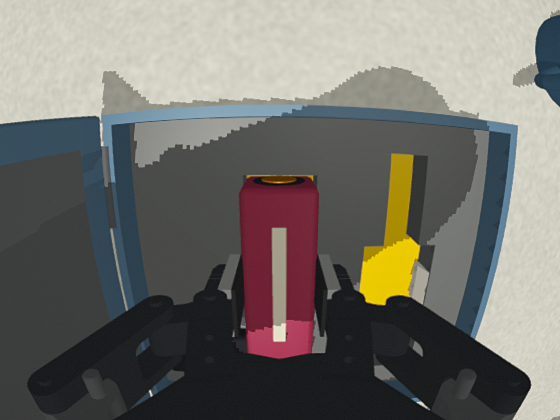

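Emit:
jog_arm --pt "0 0 0.01 0 0 0 255" --pt "0 0 0.02 0 0 0 255" --pt "0 0 0.027 0 0 0 255" --pt "0 0 0.034 0 0 0 255" --pt "0 0 0.04 0 0 0 255" --pt "0 0 0.043 0 0 0 255" --pt "0 0 0.043 0 0 0 255"

```text
time_s: 8.98
eef_pos: [0.5596, 0.1436, 0.0344]
orientation: [[0.988, 0.153, 0.002], [0.153, -0.988, 0.001], [0.002, -0.001, -1.0]]
force: [-1.6, -0.4, 5.9]
width: 0.0328
```

Emit:
jog_arm --pt "-0.003 0 0.005 0 0 0 255" --pt "-0.003 0 0.009 0 0 0 255" --pt "-0.003 0 0.012 0 0 0 255" --pt "-0.003 0 0.012 0 0 0 255"

```text
time_s: 9.48
eef_pos: [0.5596, 0.1436, 0.0321]
orientation: [[0.988, 0.153, 0.004], [0.153, -0.988, 0.001], [0.004, -0.001, -1.0]]
force: [-1.6, -0.3, 6.2]
width: 0.0325
```

Run:
```python
from cf import *
s=robot.observe(); print(s["time_s"],s["eef_pos"],s["force"],s["moment"],s["width"])
v=cam("wrist","w7")
```

```text
9.475 [0.55956576 0.14364571 0.03213135] [-1.6135779  -0.31011092  6.17625525] [-2.00158329e-01  4.91017519e-01  2.72035459e-04] 0.032490845835787284
```

View pics/w7.png

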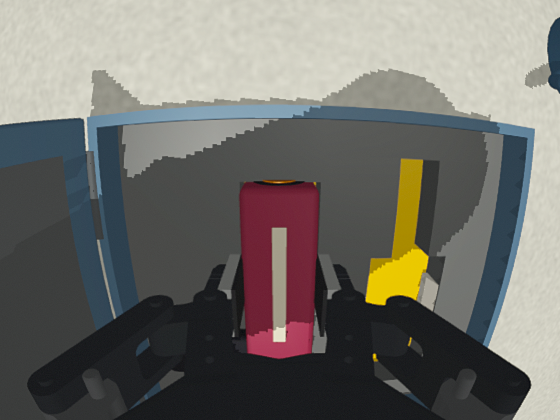

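Emit:
jog_arm --pt "0 0 0 0 0 0 0" --pt "0 0 0 0 0 0 0" --pt "0 0 0 0 0 0 0" --pt "0 0 0 0 0 0 0" --pt "0 0 -0.1 0 0 0 0" --pt "-0.04 0 -0.18 0 0 0 255" --pt "-0.05 0 -0.18 0 0 0 255" --pt "-0.053 0 -0.18 0 0 0 255" --pt "-0.053 0 -0.18 0 0 0 255" --pt "-0.053 0 -0.18 0 0 0 255" --pt "-0.053 0 -0.18 0 0 0 255"

```text
time_s: 10.9
eef_pos: [0.5436, 0.141, 0.0856]
orientation: [[0.988, 0.153, 0.004], [0.153, -0.988, 0.001], [0.004, -0.0, -1.0]]
force: [-0.4, -0.8, 0.5]
width: -0.0002
```

Run:
```python
from cf import *
s=robot.observe(); print(s["time_s"],s["eef_pos"],s["force"],s["width"])
v=cam("wrist","w8")
w=place(np.array([[-.005,.0195,0]]),.5504,.1229,.1528)[0]; Q=down(.153-np.pi/2)
rows([((*w[:2],z),Q) for z in (.05,.044,.042)])
```

```text
10.9 [0.54359642 0.14104089 0.08563693] [-0.4192544  -0.75463304  0.49072529] -0.0002072519636589616
[-0.0039, -0.0017, 0.1192] [-0.0001, -0.0012, 0.0002]
[-0.004, -0.0017, 0.1392] [-0.0001, -0.0012, 0.0002]
[-0.004, -0.0017, 0.1458] [-0.0001, -0.0012, 0.0002]
```

View pics/w8.png

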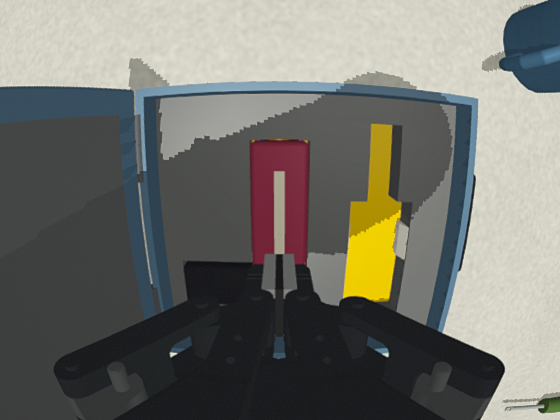

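Closed fingertips stand above the barrel, and the thermometer appears seated in its L cutout. I'll press near the wedges.

Emit:
jog_arm --pt "-0.004 -0.0017 0.08 0 -0.001 0 255" --pt "-0.004 -0.0017 0.115 0 -0.001 0 255" --pt "-0.004 -0.0017 0.13 0 -0.001 0 255" --pt "-0.004 -0.0017 0.138 0 -0.001 0 255" --pt "-0.004 -0.0017 0.144 0 -0.001 0 255" --pt "-0.004 -0.0017 0.147 0 -0.001 0 255" --pt "-0.004 -0.0017 0.147 0 -0.001 0 255"

```text
time_s: 11.82
eef_pos: [0.5429, 0.1416, 0.0441]
orientation: [[0.988, 0.154, 0.003], [0.154, -0.988, 0.001], [0.003, -0.0, -1.0]]
force: [-5.2, 0.0, 11.7]
width: -0.0003
```

Run:
```python
from cf import *
rows([((.52,-.12,.2),down(.05-np.pi/2))])
```

```text
[-0.2083, 0.8495, -0.5207] [-0.0002, -0.0008, 0.0333]
```

Emit:
jog_arm --pt "0 0 -0.2 0 0 0 0" --pt "-0.05 0.1 -0.4 0 0 0 0" --pt "-0.208 0.85 -0.52 0 -0.0008 0.033 0" --pt "-0.208 0.85 -0.52 0 -0.0008 0.033 0" --pt "-0.208 0.85 -0.52 0 -0.0008 0.033 0" --pt "-0.208 0.85 -0.52 0 -0.0008 0.033 0" --pt "-0.208 0.85 -0.52 0 -0.0008 0.033 0"

```text
time_s: 12.7
eef_pos: [0.5201, -0.1231, 0.2012]
orientation: [[0.999, 0.046, 0.003], [0.046, -0.999, -0.0], [0.003, 0.0, -1.0]]
force: [0.9, 1.2, -0.3]
width: 0.0858
```

Run:
```python
from cf import *
rows([((.482,-.336,.2),down(-.07-np.pi/2))])
```

```text
[-0.1599, 0.7029, 0.0036] [0.0, -0.0008, 0.037]
```

Emit:
jog_arm --pt "-0.16 0.703 0.0036 0 -0.0008 0.037 0" --pt "-0.16 0.703 0.0036 0 -0.0008 0.037 0" --pt "-0.16 0.703 0.0036 0 -0.0008 0.037 0" --pt "-0.16 0.703 0.0036 0 -0.0008 0.037 0" --pt "-0.16 0.703 0.0036 0 -0.0008 0.037 0" --pt "-0.16 0.703 0.0036 0 -0.0008 0.037 0"

```text
time_s: 13.45
eef_pos: [0.4824, -0.3352, 0.2]
orientation: [[0.998, -0.069, 0.0], [-0.069, -0.998, 0.0], [0.0, -0.0, -1.0]]
force: [0.2, -0.3, -0.7]
width: 0.0853
```

Run:
```python
from cf import *
s=robot.observe(); print(s["time_s"],s["eef_pos"],s["force"],s["width"])
v=cam("wrist","w9"); im=v[0][:,:,::-1].copy()
for k in robot.trace("meter","wrist"):
    m=k["mask"]; ys,xs=np.where(m); print(k["p"],m.sum(),xs.mean(),ys.mean())
    p,i=fit("meter",m,v,(.482,-.336,-.07)); print(np.round(p,4),i)
    c,_=cv2.findContours(sil("meter",p,v,1),0,1); cv2.drawContours(im,c,-1,(0,255,255),1)
    w=place(np.zeros((1,3)),*p)[0]; Q=down(p[2]-np.pi/2)
    rows([((*w[:2],z),Q) for z in (.06,.02)])
    break
cv2.imwrite("pics/w9o.png",im)
```

```text
13.45 [ 0.48237764 -0.33517495  0.20001612] [ 0.1506832  -0.29470436 -0.73261051] 0.08531598317856773
0.64 4375 278.87405714285717 189.98125714285715
[ 0.4837 -0.335  -0.0786] 0.9672032306009704
[0.0036, 0.0004, 0.4674] [-0.0, -0.0002, 0.0033]
[0.0035, 0.0004, 0.6007] [-0.0, -0.0002, 0.0033]
```

View pics/w9o.png

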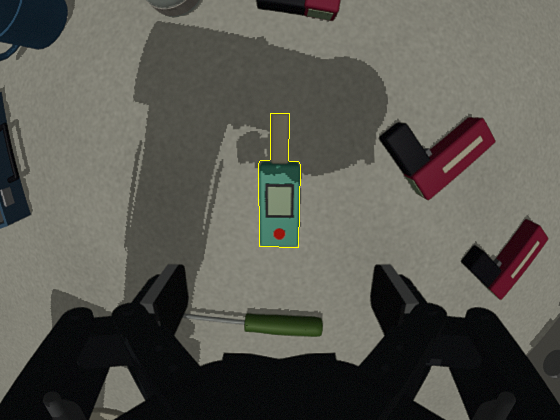

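Emit:
jog_arm --pt "0.0036 0.0004 0.465 0 0 0.0033 0" --pt "0.0036 0.0004 0.465 0 0 0.0033 0" --pt "0.0036 0.0004 0.465 0 0 0.0033 0" --pt "0.0036 0.0004 0.53 0 0 0.0033 0" --pt "0.0036 0.0004 0.597 0 0 0.0033 0" --pt "0.0036 0.0004 0.597 0 0 0.0033 0" --pt "0.0036 0.0004 0.597 0 0 0.0033 255" --pt "0.0036 0.0004 0.597 0 0 0.0033 255" --pt "0.0036 0.0004 0.597 0 0 0.0033 255" --pt "0.0036 0.0004 0.597 0 0 0.0033 255" --pt "0.0036 0.0004 0.597 0 0 0.0033 255" --pt "0.0036 0.0004 0.597 0 0 0.0033 255" --squeeze 50

```text
time_s: 15.05
eef_pos: [0.4846, -0.3355, 0.0225]
orientation: [[0.997, -0.078, 0.003], [-0.078, -0.997, -0.001], [0.003, 0.001, -1.0]]
force: [-0.2, 1.5, 6.4]
width: 0.0386
```

Run:
```python
from cf import *
s=robot.observe(); print(s["time_s"],s["eef_pos"],s["force"],s["width"])
P=np.array(s["eef_pos"]); d=P[:2]-[.4837,-.335]; c,sn=np.cos(-.0786),np.sin(-.0786)
print("tcp in item", d@np.array([[c,-sn],[sn,c]]))
rows([((.4840,-.335,.12),down(-.0786-np.pi/2)),((.52,-.08,.25),down(.12-np.pi/2))])
```

```text
15.05 [ 0.48457611 -0.33545636  0.02254439] [-0.21283708  1.48907769  6.4424441 ] 0.038576759009558224
tcp in item [ 0.00090923 -0.00038616]
[-0.0012, -0.001, -0.3249] [0.0003, -0.0009, 0.0001]
[0.0533, -0.8574, -0.7589] [0.0004, -0.0008, -0.0631]
```

Emit:
jog_arm --pt "0 0 -0.2 0 0 0 255" --pt "0 0 -0.35 0 0 0 255" --pt "0.053 -0.857 -0.6 0 0 -0.063 255" --pt "0.053 -0.857 -0.6 0 0 -0.063 255" --pt "0.053 -0.857 -0.6 0 0 -0.063 255" --pt "0.053 -0.857 -0.6 0 0 -0.063 255" --pt "0.053 -0.857 -0.6 0 0 -0.063 255"

```text
time_s: 15.92
eef_pos: [0.5205, -0.0772, 0.2035]
orientation: [[0.992, 0.123, 0.004], [0.123, -0.992, -0.001], [0.004, 0.001, -1.0]]
force: [-0.4, -0.4, -0.8]
width: 0.0384
```

Run:
```python
from cf import *
s=robot.observe(); print(s["time_s"],s["eef_pos"],s["force"],s["width"])
w=place(np.array([[-.012+.0009,-.0475,0]]),.5504,.1229,.1528)[0]; print(w)
rows([((*w[:2],.11),down(.153-np.pi/2)),((*w[:2],.084),down(.153-np.pi/2))])
```

```text
15.925 [ 0.52049197 -0.07724077  0.20348848] [-0.38544831 -0.40329998 -0.82541574] 0.03842617327851604
[0.54665912 0.07426395 0.        ]
[0.1472, -0.4908, 0.3117] [0.0004, -0.0014, -0.0095]
[0.1469, -0.4909, 0.3984] [0.0004, -0.0014, -0.0095]
```

Emit:
jog_arm --pt "0.147 -0.491 0.1 0 -0.0014 -0.0095 255" --pt "0.147 -0.491 0.31 0 -0.0014 -0.0095 255" --pt "0.147 -0.491 0.31 0 -0.0014 -0.0095 255" --pt "0.147 -0.491 0.398 0 -0.0014 -0.0095 255" --pt "0.147 -0.491 0.398 0 -0.0014 -0.0095 255" --pt "0.147 -0.491 0.398 0 -0.0014 -0.0095 255"

```text
time_s: 16.68
eef_pos: [0.5475, 0.0736, 0.0853]
orientation: [[0.988, 0.152, 0.002], [0.152, -0.988, -0.001], [0.001, 0.001, -1.0]]
force: [0.0, -0.6, -0.9]
width: 0.0389
```

Run:
```python
from cf import *
s=robot.observe(); print(s["time_s"],s["eef_pos"],s["force"],s["width"])
v=cam("wrist","wa"); overlay(v,(.5504,.1229,.1528),"wao",(100,80,500,380),2)
w=place(np.array([[-.012+.0009,-.0475,0]]),.5504,.1229,.1528)[0]
rows([((*w[:2],.05),down(.153-np.pi/2))])
```

```text
16.675 [0.54747646 0.07364145 0.08532309] [ 0.01175551 -0.55006991 -0.93886217] 0.0389465315102188
[-0.0036, -0.0024, 0.1191] [0.0003, -0.0008, -0.0003]
```

View pics/wao.png

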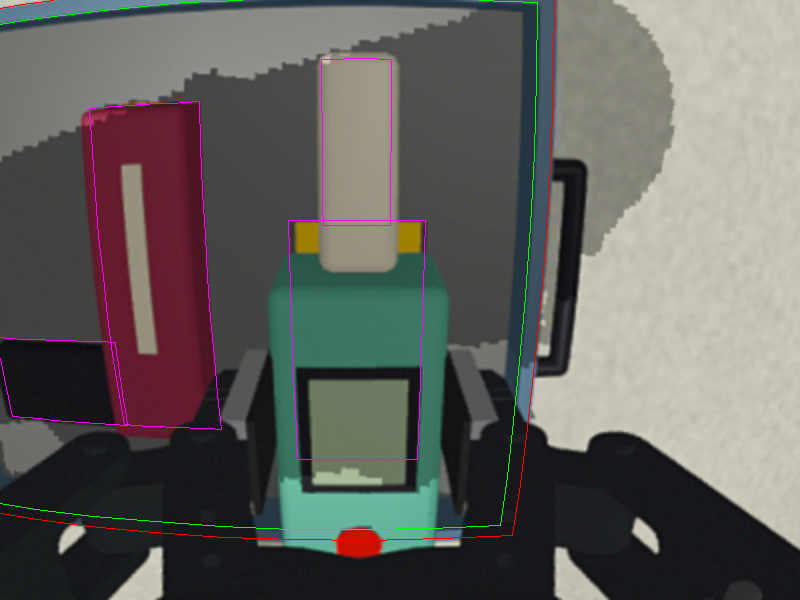

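Run:
```python
from cf import *
v=cam("wrist"); s=robot.observe(); A=s["orientation"];p=s["eef_pos"]
def it(P): 
    P=np.atleast_2d(P)/1000.; q=np.c_[P[:,0]-.9,-P[:,1]*1000,-(P[:,2]-.0225)]; 
    q=np.c_[P[:,0]-.0009,-P[:,1],-(P[:,2]-.0225)]; return q@A.T+p
im=cv2.resize(v[0][80:380,100:500,::-1],None,fx=2,fy=2,interpolation=cv2.INTER_CUBIC)
for P,c in(([[29,-20,34],[29,20,34],[-30,20,34],[-30,-20,34]],(0,255,255)),([[29,-9,24],[79,-9,24],[79,9,24],[29,9,24]],(0,0,255)),([[29,-20,0],[29,20,0]],(255,255,0)),([[79,-9,0],[79,9,0]],(255,255,0))):
  q=(proj(it(P),*v[1:])+.5-[100,80])*2; cv2.polylines(im,[q.astype(np.int32)],True,c,1)
cv2.imwrite("pics/wb.png",im[:500,200:520])
```

```text
(no output)
```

View pics/wb.png

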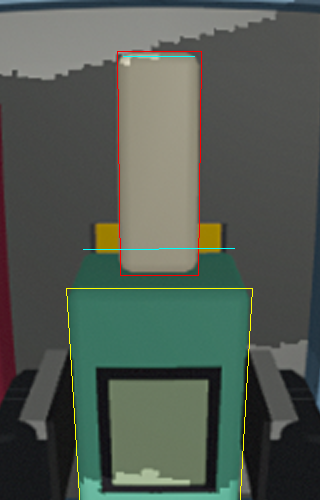

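Emit:
jog_arm --pt "-0.0033 -0.0018 0.04 0 -0.0008 0 255" --pt "-0.0033 -0.0018 0.08 0 -0.0008 0 255" --pt "-0.0033 -0.0018 0.1 0 -0.0008 0 255" --pt "-0.0033 -0.0018 0.115 0 -0.0008 0 255" --pt "-0.0033 -0.0018 0.127 0 -0.0008 0 255" --pt "-0.0033 -0.0018 0.127 0 -0.0008 0 255"

```text
time_s: 17.52
eef_pos: [0.5468, 0.0741, 0.0476]
orientation: [[0.988, 0.151, 0.0], [0.151, -0.988, -0.001], [0.0, 0.001, -1.0]]
force: [0.6, -0.2, -0.8]
width: 0.0387
```

Run:
```python
from cf import *
s=robot.observe(); print(s["time_s"],s["eef_pos"],s["force"],s["moment"],s["width"])
v=cam("wrist","wc")
```

```text
17.525 [0.54677346 0.07413209 0.0475681 ] [ 0.59303618 -0.24500268 -0.79371067] [-0.07710976 -0.02248736 -0.07230358] 0.038737899437259
```

View pics/wc.png

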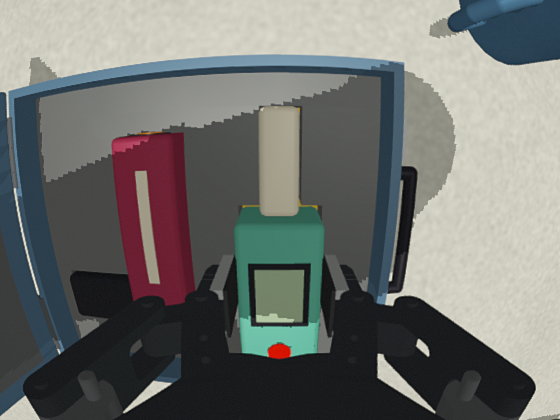

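Emit:
jog_arm --pt "0 0 0.01 0 0 0 255" --pt "0 0 0.02 0 0 0 255" --pt "0 0 0.028 0 0 0 255" --pt "0 0 0.035 0 0 0 255" --pt "0 0 0.042 0 0 0 255" --pt "0 0 0.048 0 0 0 255" --pt "0 0 0.051 0 0 0 255" --pt "0 0 0.051 0 0 0 255"

```text
time_s: 18.58
eef_pos: [0.5477, 0.0742, 0.0338]
orientation: [[0.988, 0.152, 0.003], [0.152, -0.988, -0.001], [0.003, 0.001, -1.0]]
force: [-1.8, -1.1, 6.9]
width: 0.0388
```

Now push a little further, release, lift, and close the fingers above the meter.

Emit:
jog_arm --pt "-0.003 0 0.005 0 0 0 255" --pt "-0.003 0 0.008 0 0 0 255" --pt "-0.003 0 0.008 0 0 0 255" --pt "-0.003 0 0.004 0 0 0 0" --pt "-0.003 0 0.004 0 0 0 0" --pt "-0.003 0 0.004 0 0 0 0" --pt "-0.003 0 0.004 0 0 0 0" --pt "0 0 -0.1 0 0 0 0" --pt "0 0 -0.18 0 0 0 255" --pt "0 0 -0.18 0 0 0 255" --pt "0 0 -0.18 0 0 0 255" --pt "0 0 -0.18 0 0 0 255" --pt "0 0 -0.18 0 0 0 255" --pt "0 0 -0.18 0 0 0 255"

```text
time_s: 20.32
eef_pos: [0.5475, 0.0741, 0.0874]
orientation: [[0.988, 0.152, 0.002], [0.152, -0.988, -0.001], [0.002, 0.001, -1.0]]
force: [0.1, 0.2, 0.6]
width: -0.0003
```

Run:
```python
from cf import *
s=robot.observe(); print(s["time_s"],s["eef_pos"],s["force"],s["width"])
v=cam("wrist","wd")
w=place(np.array([[-.012,-.0475,0]]),.5504,.1229,.1528)[0]; Q=down(.153-np.pi/2)
rows([((*w[:2],z),Q) for z in (.05,.044,.042)])
```

```text
20.325 [0.54745387 0.07413317 0.08741373] [0.05047371 0.23235487 0.57419895] -0.0003459859963511791
[-0.006, -0.001, 0.1251] [0.0004, -0.0007, -0.0002]
[-0.0061, -0.001, 0.1451] [0.0004, -0.0007, -0.0002]
[-0.0061, -0.0011, 0.1518] [0.0004, -0.0007, -0.0002]
```

View pics/wd.png

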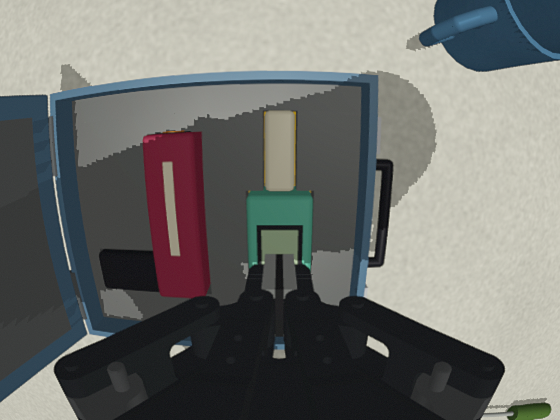

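Emit:
jog_arm --pt "-0.006 -0.001 0.08 0 -0.0007 0 255" --pt "-0.006 -0.001 0.12 0 -0.0007 0 255" --pt "-0.006 -0.001 0.135 0 -0.0007 0 255" --pt "-0.006 -0.001 0.144 0 -0.0007 0 255" --pt "-0.006 -0.001 0.15 0 -0.0007 0 255" --pt "-0.006 -0.001 0.153 0 -0.0007 0 255" --pt "-0.006 -0.001 0.153 0 -0.0007 0 255"

```text
time_s: 21.25
eef_pos: [0.5463, 0.0741, 0.0441]
orientation: [[0.988, 0.153, 0.002], [0.153, -0.988, -0.001], [0.002, 0.002, -1.0]]
force: [-5.2, 0.2, 13.4]
width: -0.0
```

Run:
```python
from cf import *
Q=down(.153-np.pi/2)
rows([((.548,.074,.15),Q),((.50,.10,.28),Q)])
```

```text
[0.0062, 0.0019, -0.3531] [0.0005, -0.0006, 0.0001]
[-0.1378, -0.1075, -0.7869] [0.0005, -0.0006, 0.0001]
```

Emit:
jog_arm --pt "0 0 -0.2 0 0 0 255" --pt "0 0 -0.4 0 0 0 255" --pt "-0.138 -0.1 -0.787 0 0 0 255" --pt "-0.138 -0.1 -0.787 0 0 0 255" --pt "-0.138 -0.1 -0.787 0 0 0 255" --pt "-0.138 -0.1 -0.787 0 0 0 255"

```text
time_s: 22.0
eef_pos: [0.5001, 0.098, 0.2804]
orientation: [[0.988, 0.153, 0.003], [0.153, -0.988, -0.0], [0.003, 0.001, -1.0]]
force: [0.0, 0.3, -1.3]
width: -0.0003
```

Run:
```python
from cf import *
s=robot.observe(); print(s["time_s"],s["eef_pos"],s["force"],s["width"])
c=(.5504,.1229,.1528)
v=cam("wrist","we"); im=v[0][:,:,::-1].copy()
print({n:np.round(place(np.array([o]),*c),4) for n,o in (("meter",[-.012,-.0475,.01]),("thermo",[0,.0195,.01]))})
for n,o in (("meter",[-.012,-.0475,0]),("thermo",[0,.0195,0])):
    for k in robot.tip_of(n,"wrist")[:2]: print(n,k["p"],(v[2][:3,:3]@np.array(k["location"])+v[2][:3,3]).round(4))
    w=place(np.array([o]),*c)[0]
    for zz,col in ((.01,(0,255,255)),(.02,(0,0,255))):
        for P in PARTS[n]:
            T=P[P[:,2]>0]; T=T[[0,1,3,2]]
            q=proj(place(T,w[0],w[1],c[2],zz),*v[1:])+.5
            cv2.polylines(im,[np.int32(q*16)],True,col,1,shift=4)
cv2.imwrite("pics/weo.png",im)
v=cam("scene","s2")
for n in("lid_edge","lid_hinge"):
    for k in robot.tip_of(n,"scene")[:2]: print(n,k["p"],(v[2][:3,:3]@np.array(k["location"])+v[2][:3,3]).round(4))
for n in ("meter","thermo"):
    for k in robot.tip_of(n,"scene")[:5]: print(n,k["p"],(v[2][:3,:3]@np.array(k["location"])+v[2][:3,3]).round(4))
cv2.imwrite("pics/s2z.png",cv2.resize(v[0][60:230,310:480,::-1],None,fx=3.5,fy=3.5,interpolation=cv2.INTER_CUBIC))
```

```text
22.0 [0.50013375 0.0980056  0.28042691] [ 0.01443057  0.25263722 -1.33728673] -0.00030964406830051437
{'meter': array([[0.5458, 0.0741, 0.01  ]]), 'thermo': array([[0.5474, 0.1422, 0.01  ]])}
meter 0.84 [0.5437 0.0771 0.0129]
thermo 0.78 [0.5464 0.1405 0.0118]
lid_edge 0.86 [0.5236 0.2874 0.24  ]
lid_hinge 0.96 [0.5298 0.2257 0.0495]
meter 0.73 [0.5435 0.0705 0.0066]
thermo 0.88 [ 0.5129 -0.5278 -0.0031]
thermo 0.88 [ 0.7126 -0.4004 -0.0025]
thermo 0.8 [ 0.3753 -0.6459 -0.0016]
thermo 0.69 [0.5479 0.1409 0.0082]
```

View pics/weo.png

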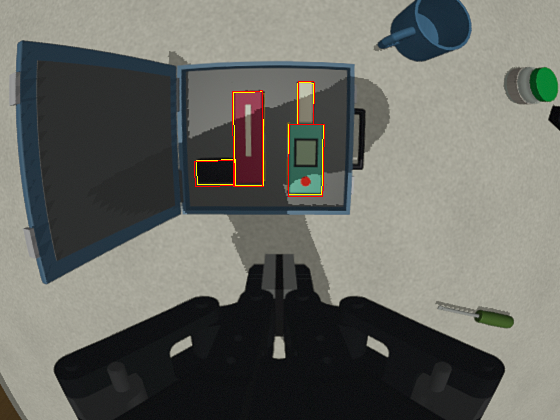

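View pics/s2z.png

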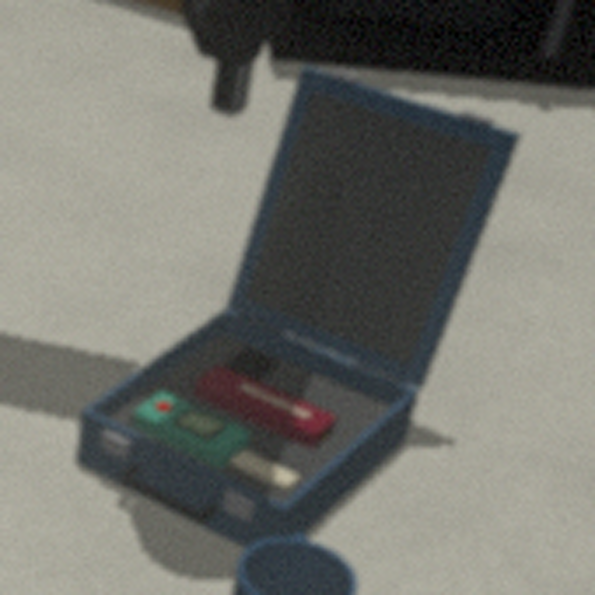

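```bash
cat >> cf.py <<'E'
CP=(.5504,.1229,.1528)
def hp(y,z,x=0): # hinge-frame (m) -> world
    return place(np.array([[x,.1025+y,.0505+z]]),*CP)[0]
E
python3 - <<'E'
from cf import *
Q=down(.153-np.pi/2)
rows([((.51,.10,.33),Q),(hp(.125,.28),Q),(hp(.125,.155),Q)])
print(hp(.125,.28))
E
```

```text
[0.0333, -0.0027, -0.1686] [0.0007, -0.0003, -0.0001]
[0.178, -0.816, -0.1718] [0.0007, -0.0003, -0.0001]
[0.1776, -0.8169, 0.2448] [0.0007, -0.0003, -0.0001]
[0.51577311 0.34774935 0.3305    ]
```

Emit:
jog_arm --pt "0.033 0 -0.17 0 0 0 255" --pt "0.178 -0.3 -0.172 0 0 0 255" --pt "0.178 -0.816 -0.172 0 0 0 255" --pt "0.178 -0.816 -0.172 0 0 0 255" --pt "0.178 -0.816 -0.172 0 0 0 255" --pt "0.178 -0.816 -0.172 0 0 0 255" --pt "0.178 -0.816 -0.172 0 0 0 255" --pt "0.178 -0.816 0.1 0 0 0 255" --pt "0.178 -0.816 0.245 0 0 0 255" --pt "0.178 -0.816 0.245 0 0 0 255"

```text
time_s: 23.65
eef_pos: [0.5128, 0.3432, 0.1997]
orientation: [[0.989, 0.15, -0.01], [0.15, -0.989, -0.011], [-0.011, 0.01, -1.0]]
force: [-0.3, 0.6, 1.0]
width: -0.0002
```

Run:
```python
from cf import *
s=robot.observe(); print(s["time_s"],s["joint_positions"].round(0))
cam("scene","s3"); cam("wrist","wf")
Q=down(.153-np.pi/2)
pts=[]
r=.16;hw=.006
for th in range(105,-1,-15):
    t=np.radians(th); y=-r*np.cos(t)+.008*np.sin(t)+hw*np.sin(t); z=r*np.sin(t)+.008*np.cos(t)
    if th>=90: y=min(y,.05) ; z=.15
    pts.append((hp(y,z),Q)); print(th,round(y,3),round(z,3))
rows(pts)
```

```text
23.65 [ 48.  23.  14.   0. -82.  50.]
105 0.05 0.15
90 0.014 0.15
75 -0.028 0.157
60 -0.068 0.143
45 -0.103 0.119
30 -0.132 0.087
15 -0.151 0.049
0 -0.16 0.008
[-0.0062, 0.2472, 0.0282] [0.0004, -0.0017, -0.0003]
[-0.0061, 0.3672, 0.0283] [0.0004, -0.0017, -0.0003]
[-0.0059, 0.5068, 0.0064] [0.0004, -0.0017, -0.0003]
[-0.006, 0.6401, 0.0534] [0.0004, -0.0017, -0.0003]
[-0.0063, 0.7578, 0.1328] [0.0004, -0.0017, -0.0003]
[-0.0068, 0.8522, 0.2391] [0.0004, -0.0017, -0.0003]
[-0.0075, 0.9165, 0.3652] [0.0004, -0.0017, -0.0003]
[-0.0082, 0.9466, 0.5023] [0.0004, -0.0017, -0.0003]
```

View pics/s3.png

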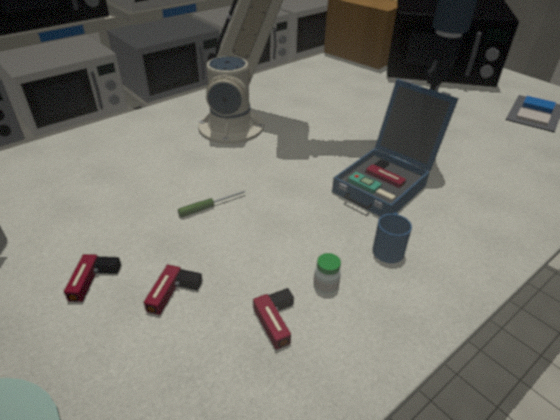

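View pics/wf.png

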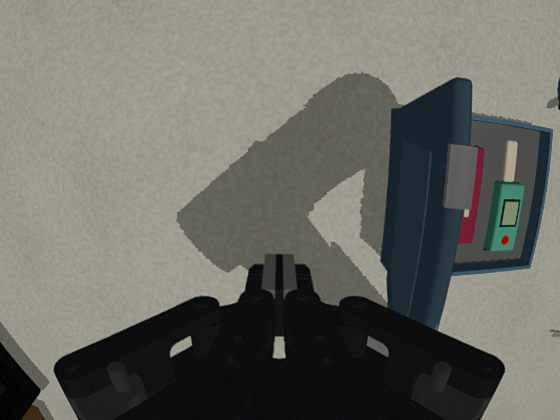

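Emit:
jog_arm --pt "-0.006 0.1 0.02 0 -0.0017 0 255" --pt "-0.006 0.18 0.028 0 -0.0017 0 255" --pt "-0.006 0.247 0.028 0 -0.0017 0 255" --pt "-0.006 0.31 0.028 0 -0.0017 0 255" --pt "-0.006 0.367 0.02 0 -0.0017 0 255" --pt "-0.006 0.44 0.01 0 -0.0017 0 255" --pt "-0.006 0.507 0.0064 0 -0.0017 0 255"

```text
time_s: 24.62
eef_pos: [0.5413, 0.1969, 0.2116]
orientation: [[0.988, 0.151, 0.008], [0.151, -0.988, 0.004], [0.009, -0.003, -1.0]]
force: [1.1, 1.5, -0.7]
width: 0.0
```

Run:
```python
from cf import *
s=robot.observe(); print(s["time_s"],s["force"])
v=cam("wrist","wg"); v=cam("scene","s4")
cv2.imwrite("pics/s4z.png",cv2.resize(v[0][0:230,310:520,::-1],None,fx=2.6,fy=2.6,interpolation=cv2.INTER_CUBIC))
Q=down(.153-np.pi/2)
pts=[]
r=.16;hw=.006
for th in (75,60,45,30,15,0,-1.5):
    t=np.radians(th); y=-r*np.cos(t)+.008*np.sin(t)+hw*np.sin(t); z=r*np.sin(t)+.008*np.cos(t)
    pts.append((hp(y,z),Q))
rows(pts)
```

```text
24.625 [ 1.08205025  1.54033157 -0.65517719]
[-0.0036, -0.0056, 0.0076] [-0.0, -0.0012, -0.001]
[-0.0033, 0.1277, 0.0544] [-0.0, -0.0012, -0.001]
[-0.0033, 0.2456, 0.1336] [-0.0, -0.0012, -0.001]
[-0.0034, 0.34, 0.2398] [-0.0, -0.0012, -0.001]
[-0.0037, 0.4045, 0.3658] [-0.0, -0.0012, -0.001]
[-0.0041, 0.4348, 0.5029] [-0.0, -0.0012, -0.001]
[-0.0041, 0.4358, 0.5169] [-0.0, -0.0012, -0.001]
```

View pics/s4z.png

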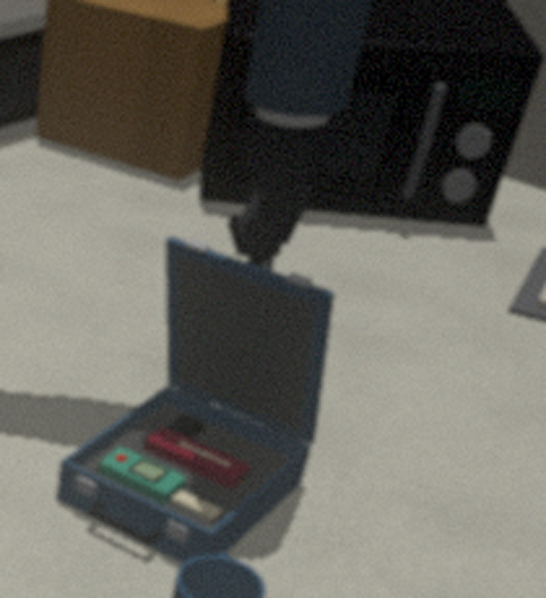

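View pics/wg.png

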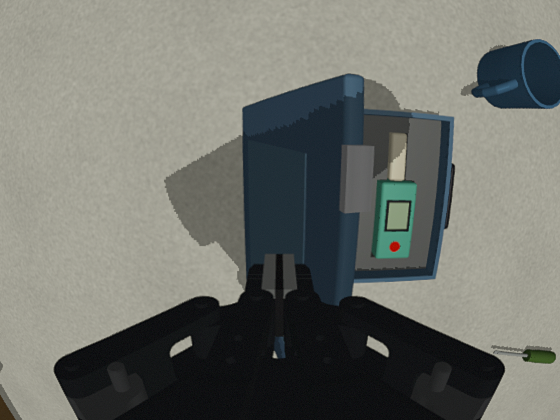

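The lid follows and is now leaning inwards, with the fingertip on its outer face. I'll continue along the arc.

Emit:
jog_arm --pt "-0.003 0.06 0.025 0 -0.0012 0 255" --pt "-0.003 0.128 0.055 0 -0.0012 0 255" --pt "-0.003 0.19 0.09 0 -0.0012 0 255" --pt "-0.003 0.246 0.134 0 -0.0012 0 255" --pt "-0.003 0.295 0.184 0 -0.0012 0 255" --pt "-0.003 0.34 0.24 0 -0.0012 0 255" --pt "-0.0035 0.375 0.3 0 -0.0012 0 255" --pt "-0.0035 0.404 0.366 0 -0.0012 0 255" --pt "-0.004 0.422 0.43 0 -0.0012 0 255" --pt "-0.004 0.432 0.475 0 -0.0012 0 255"

```text
time_s: 25.98
eef_pos: [0.5583, 0.0659, 0.0652]
orientation: [[0.989, 0.149, -0.002], [0.149, -0.989, -0.001], [-0.002, 0.001, -1.0]]
force: [0.1, 1.1, 1.9]
width: -0.0002
```

Run:
```python
from cf import *
s=robot.observe(); print(s["time_s"],s["force"])
v=cam("wrist","wh"); v=cam("scene","s5")
cv2.imwrite("pics/s5z.png",cv2.resize(v[0][60:230,310:480,::-1],None,fx=3.3,fy=3.3,interpolation=cv2.INTER_CUBIC))
Q=down(.153-np.pi/2)
rows([(hp(-.165,z),Q) for z in (.02,.01,.006,.004)])
```

```text
25.975 [0.05782041 1.12616009 1.88385574]
[0.0049, 0.0169, -0.0191] [0.0002, 0.0013, -0.0012]
[0.0051, 0.0169, 0.0142] [0.0002, 0.0013, -0.0012]
[0.0051, 0.0169, 0.0275] [0.0002, 0.0013, -0.0012]
[0.0052, 0.0169, 0.0342] [0.0002, 0.0013, -0.0012]
```

View pics/s5z.png

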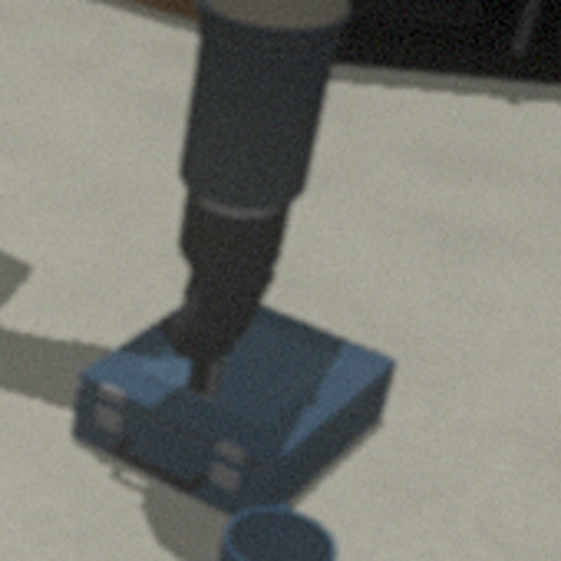

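Emit:
jog_arm --pt "0.002 0.008 0.01 0 0 0 255" --pt "0.002 0.008 0.02 0 0 0 255" --pt "0.002 0.008 0.027 0 0 0 255" --pt "0.002 0.008 0.032 0 0 0 255" --pt "0.002 0.008 0.032 0 0 0 255"

```text
time_s: 26.7
eef_pos: [0.5591, 0.0636, 0.0584]
orientation: [[0.989, 0.15, -0.001], [0.15, -0.989, -0.002], [-0.002, 0.001, -1.0]]
force: [-8.6, 0.1, 17.1]
width: 0.0002
```

Emit:
jog_arm --pt "0 0 -0.05 0 0 0 255" --pt "0 0 -0.2 0 0 0 255" --pt "-0.2 0.1 -0.5 0 0 0 255" --pt "-0.3 0.2 -0.7 0 0 0 255" --pt "-0.3 0.2 -0.7 0 0 0 255" --pt "-0.3 0.2 -0.7 0 0 0 255"

```text
time_s: 27.45
eef_pos: [0.4802, -0.01, 0.2742]
orientation: [[0.989, 0.149, 0.009], [0.149, -0.989, 0.0], [0.009, 0.001, -1.0]]
force: [0.7, 1.0, -0.5]
width: -0.0003
```

Run:
```python
from cf import *
s=robot.observe(); print(s["time_s"],s["eef_pos"],s["force"])
v=cam("wrist","wi"); im=v[0][:,:,::-1].copy()
for z,c in((58.5,(0,255,255)),(50,(0,0,255))):
    P=rect(-90,90,-102.5,102.5,z);P=np.concatenate([np.linspace(P[i],P[(i+1)%4],9) for i in range(4)])
    cv2.polylines(im,[np.int32((proj(place(P,*CP),*v[1:])+.5)*16)],True,c,1,shift=4)
cv2.imwrite("pics/wio.png",im)
for k in robot.tip_of("lid_edge","wrist")[:2]: print(k["p"],(v[2][:3,:3]@np.array(k["location"])+v[2][:3,3]).round(4), "shut:",hp(-.205,.008).round(4))
v=cam("scene","s6")
for k in robot.tip_of("lid_edge","scene")[:2]: print(k["p"],(v[2][:3,:3]@np.array(k["location"])+v[2][:3,3]).round(4))
```

```text
27.45 [ 0.4802278  -0.00996532  0.27416754] [ 0.65335409  1.03988702 -0.49950797]
0.89 [0.5678 0.0183 0.0597] shut: [0.566  0.0216 0.0585]
0.26 [ 7.261e-01 -5.410e-02  4.000e-04] shut: [0.566  0.0216 0.0585]
0.75 [0.561  0.0203 0.057 ]
```

View pics/wio.png

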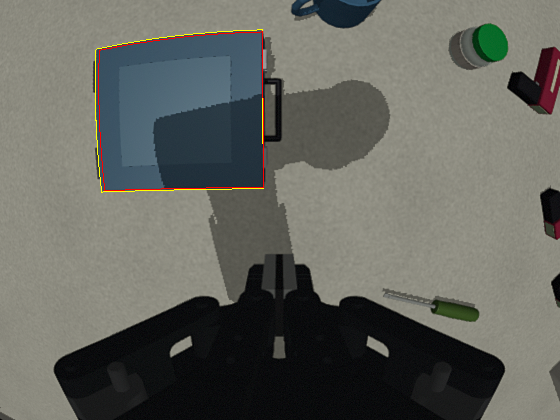

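View pics/s6.png

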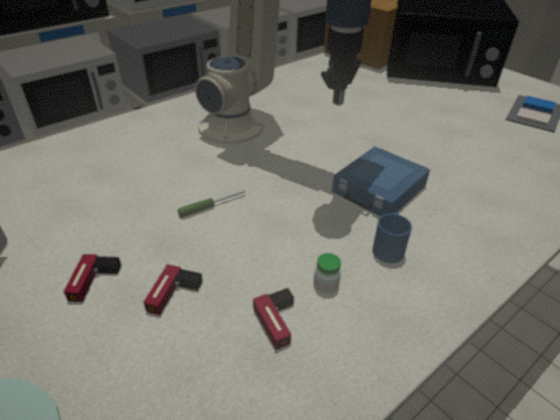

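The lid looks shut: its outline matches the shut model. As a last check, I'll touch it once near the free edge to see at what height it makes contact.

Run:
```python
from cf import *
Q=down(.153-np.pi/2)
rows([(hp(-.185,z),Q) for z in (.06,.015,.0095,.005)])
```

```text
[0.3035, -0.1232, 0.5224] [0.0004, 0.0011, -0.0007]
[0.304, -0.1234, 0.6724] [0.0004, 0.0011, -0.0007]
[0.304, -0.1234, 0.6907] [0.0004, 0.0011, -0.0007]
[0.3041, -0.1235, 0.7057] [0.0004, 0.0011, -0.0007]
```

Emit:
jog_arm --pt "0.304 -0.123 0.4 0 0.001 0 255" --pt "0.304 -0.123 0.522 0 0.001 0 255" --pt "0.304 -0.123 0.522 0 0.001 0 255" --pt "0.304 -0.123 0.64 0 0.001 0 255" --pt "0.304 -0.123 0.67 0 0.001 0 255" --pt "0.304 -0.123 0.685 0 0.001 0 255" --pt "0.304 -0.123 0.69 0 0.001 0 255" --pt "0.304 -0.123 0.69 0 0.001 0 255"

```text
time_s: 28.65
eef_pos: [0.5637, 0.0413, 0.0616]
orientation: [[0.989, 0.15, 0.002], [0.15, -0.989, -0.001], [0.002, 0.001, -1.0]]
force: [-0.2, -0.0, 0.8]
width: -0.0
```

Emit:
jog_arm --pt "0 0 0.003 0 0 0 255" --pt "0 0 0.005 0 0 0 255" --pt "0 0 0.008 0 0 0 255" --pt "0 0 0.008 0 0 0 255"

```text
time_s: 29.15
eef_pos: [0.5636, 0.0413, 0.0591]
orientation: [[0.989, 0.15, 0.002], [0.15, -0.989, -0.001], [0.002, 0.001, -1.0]]
force: [-0.5, 0.0, -0.2]
width: 0.0001
```

Emit:
jog_arm --pt "0 0 0.006 0 0 0 255" --pt "0 0 0.008 0 0 0 255" --pt "0 0 0.008 0 0 0 255" --pt "0 0 -0.1 0 0 0 255" --pt "0 0 -0.3 0 0 0 255" --pt "0 0 -0.6 0 0 0 255" --pt "0 0 -0.6 0 0 0 255" --pt "0 0 -0.6 0 0 0 255"

```text
time_s: 30.15
eef_pos: [0.5644, 0.0417, 0.2418]
orientation: [[0.989, 0.15, 0.007], [0.15, -0.989, 0.001], [0.007, 0.0, -1.0]]
force: [-0.4, 0.4, 0.3]
width: 0.0
```

Run:
```python
from cf import *
s=robot.observe(); print(s["time_s"],s["eef_pos"],s["force"])
cam("top","t9"); print(robot.finish_job())
```

```text
30.15 [0.56443904 0.04167685 0.24179828] [-0.38018057  0.39934841  0.32686321]
the job is handed in; nothing more can be done
None
```

View pics/t9.png

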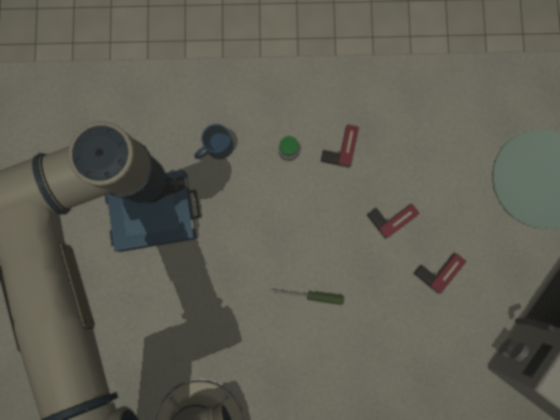

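I packed both items into the case and pressed each one home. I then shut the lid and handed the job in at about 30 s.

- **Thermometer:** I took the look-alike farthest to the robot's left (y ≈ -0.16 m). Pressed with about 12 N, its top stood at 44.1 mm, against 44 mm when home.
- **Meter:** Pressed with about 13 N, its top also stood at 44.1 mm. The last wrist picture before closing showed both items within their outlines in the insert.
- **Lid:** Pressed with about 17 N, the fingertip stopped at 58.4 mm, against 58.5 mm when shut. A second probe near the free edge met nothing down to 59.1 mm, so the lid had not sprung back. The network's lid-edge readings were 59.7 and 57 mm, within its 4 mm error.
- **Bystanders:** The final top picture shows the mug, jar, screwdriver and the three other thermometers in their original places. The gripper was clear of everything.

No check failed. The case fits from two views differed by about 1 mm, so I used small corrections from the pictures when placing the items.

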